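# Warm the pitch pot and close the guard

## Task

Slide the lidded copper pot along the warming plate, without lifting it, until it stands wholly inside the red heating ring. Then gently lower the hinged clear guard lid until it is fully closed over the station, never letting it slam. Leave everything else where it is.

Things in the scene. Friction and masses are not known exactly. Their poses are not given: they have to be found in the camera images.
- station: Fixed blue warming station, an open-topped box 215 mm deep (x) x 420 mm wide (y). Origin: centre of its underside; x points from its front to the hinge at the back, z up. The plate inside is 30 mm above the table; walls 8 mm thick, back and sides up to 120 mm above the table, front wall to 100 mm. The ring marks lie on the plate 85 mm either side of the middle (which is which varies).
- guard (a joint): Opening angle of the guard lid, rad: 0 closed flat on the walls, grows as it opens upward, stop at 1.15. The lid is 215 x 420 mm, 8 mm thick, 0.35 kg: a clear pane in a steel frame, hinged at the back. It starts open, leaning over the plate; a stiff hinge keeps it where it is left (1 to 4 N at the bar moves it).
- guard_hinge (a point): Centre of the lid's hinge line, at the top of the station's back wall, 120 mm above the table; the hinge line runs along the station's y.
- guard_bar (a point): Middle of the lid's orange grip bar: round, 12 mm in diameter, 120 mm long, parallel to the hinge line and 245 mm from it, held 30 mm in front of the lid's front edge by two thin arms at its ends. Site axes turn with the lid; when closed it is 125 mm above the table.
- pot: Lidded copper pot, closed and rigid, 90 mm across at the foot (94 mm at its lid), 48 mm tall plus a knob, about 0.6 kg, loose. Origin: centre of its underside, z up. Starts on the white ring, under the open lid.
- pot_knob (a point): Grip point on the pot's black knob, on the pot's axis, 66 mm above its underside. The knob is an upright cylinder 22 mm in diameter, 28 mm tall (48 to 76 mm above the underside).
- heat_mark: Centre of the red heating ring painted on the plate, with a red spot in the middle; inner radius 62 mm, outer 70 mm. Target for the pot.
- rest_mark: Centre of the white rest ring painted on the plate; inner radius 62 mm, outer 70 mm. The pot starts here.
- punch: Bystander, loose, leave alone: small brass punch tip, 22 mm across, 34 mm tall, standing on the plate in a back corner of the station.
- hammer: Bystander, loose, leave alone: hammer lying to the left.
- figure: Bystander, loose, leave alone: copper figure, 56 mm across, 83 mm tall.
- flux: Bystander, loose, leave alone: white-capped jar, 54 mm across, 90 mm tall.
- mallet: Bystander, loose, leave alone: wooden mallet lying to the right.
- disc_bowl: Bystander, loose, leave alone: steel bowl, 100 mm across, 40 mm tall.
- bench_block: Bystander, loose, leave alone: steel bench block, 90 x 90 x 30 mm.
There are look-alikes about, which are no part of the job. What is shaped like the pot but purple or yellow is not meant.

How it is judged:
By the outcome, as a careful person would: the job done as asked, in the order asked, and still so for the second after the job is handed in, with the robot touching nothing.
It also fails if it takes over 72 s, if anything falls off the work surface, if the arm or the gripper's body presses on something with over 40 N, if the wrist force passes 120 N, or if a joint passes its speed limit or range.

## Robot

A 7-joint arm with a two-finger parallel gripper is mounted at the origin on the work surface. World frame = base frame: x ahead of the robot, y to its left, z up, the work surface at z = 0. Lengths are in m, angles in rad, forces in N, time in s.
With the tool pointing down it reaches from about 0.4 to 0.925 m from the base axis. Payload 4.1 kg.
Tool frame: the origin (TCP) lies on the centre line of the jaws, within the pads' length; the fingertips stand env.tcp_to_tips ahead of it and the grasp point (between the pads) lies 3 mm ahead of it (env.tcp_to_tips is the distance from the TCP to the fingertips, in m); z points along the fingers, y is the line along which they close (so a half turn about z gives the same grasp; the last joint's range is limited). The gripper opens to 85 mm and grips with 20 to 120 N. Pads are 22 mm wide; open, the fingers measure 114 mm over their backs; the gripper's body (76 mm by 85 mm) begins 54 mm behind the grasp point. The pads swing forward as they close: fully open they stand 13 mm farther back than shut.
Start: joints at [1.071, 0.398, 0.045, 1.537, -0.019, 1.207, -0.051], TCP at [0.254, -0.599, 0.253] pointing down, gripper open.
Joint ranges: [-2.82, 2.82], [-0.49, 2.23], [-1.37, 1.46], [0, 2.46], [-1.36, 4.5], [0.23, 2], [-2.94, 2.94]. Speed limits (rad/s): [2.57, 2.57, 3.14, 3.14, 3.14, 3.14, 3.14].

## Interface

Orientations are given as a rotation vector (axis times angle).
In Python, from rig import env, optics gives the robot as it stands. The module is installed in compiled form; this text tells all that it offers.
- The arm moves only by the shell command python3 -m creep 'ROWS' [FORCE]. ROWS is JSON, a list of rows, each a list of 3 entries, a list of its own where there are three numbers: the closure, from 0 (fully open) to 1 (shut), then the shift along the tool's x, y, z in mm, then the turn, a rotation vector about the tool's x, y, z in units of 10 degrees (1.0 is 10 degrees). A call has 1 to 5 rows; each row shifts and turns the commanded pose from where the row before left it, along the tool's axes as they then stand; what a row does not reach is not made up. A row lasts 1/8 s, in which the tool goes at most 62.5 mm and 10.7 degrees, less where a joint would pass 70% of its speed; a pose out of reach is approached as far as the arm can. A call is refused whole if a number of a shift passes 62.5 or a number of a turn 1, either way. A call with a gripper value outside its range is refused whole. The fingers move at their own pace and stop on an object; FORCE is the grip in N (left out, the last holds). Time passes only in rows, so rows that do not move let the fingers close. It gives the time, the measured TCP pose, the force, the opening and the grip force at its end, in the units of the state.
- env.read_state(): the state, without advancing time (a new reading comes with each control period).
- optics.get_image(name): name is "side" or "top" or "wrist"; returns a dict with "frame" (400x640x3 uint8, blue, green, red), "fx", "fy", "cx", "cy" (pixels), "dist" ([k1, k2, p1, p2, k3] as OpenCV has them; the pictures are not rectified), "R" (3x3) and "t" (3): a world point X has camera coordinates R X + t. Camera axes: x right, y down, z forward; pixel columns grow to the right and rows downward; lengths in m; the calibration is good to about 2 mm. A picture is of the moment at which its call begins. There is no depth.
- env.sign_off(): hands the job in; it is judged then, once.
The state is a dict: "t": time; "q": joint angles; "joint_vel": joint speeds; "tau": joint torques, N m; "ee_pos": TCP position; "ee_rot": TCP orientation; "force": force on the tool from outside, world axes, zero at the start; "wrist_torque": the same for the moment, N m; "grip_width": finger opening in m; "grasp_force": force on a finger pad.
Only numpy, scipy, OpenCV 4.12 (cv2) and the standard library are available. Lean on these libraries where they do the work, as an engineer would, in place of code of your own. Each camera call takes 0.05 s, during which the arm holds its last target. There are 200 camera calls.

## Working session

There is one attempt and no reset: what is moved stays moved. The work goes in short steps, Python scripts to look and compute and a shell command to move; the robot and the scene stay as the last step left them, time stands still between calls to the robot, and variables do not carry over. Pictures are saved under pics/ and viewed, at most 12 in all, crops included, and the job is handed in when it is done.

```bash
mkdir -p pics; python3 - <<'E'
from rig import env, optics
import cv2,numpy as np
s=env.read_state();print(s['t'],s['ee_pos'],s['ee_rot'],s['force'],s['grip_width'],env.tcp_to_tips)
for n in('top','side'):
    d=optics.get_image(n);cv2.imwrite(f'pics/{n}0.png',d['frame'])
    print(n,d['fx'],d['cx'],d['cy'],d['dist'],np.round(d['R'],3).tolist(),d['t'])
E
```

```text
0.0 [ 0.25339244 -0.59791763  0.25225036] [-3.07681804e+00 -6.25113619e-01  8.24949634e-04] [-0.02222382  0.07975867 -0.45333537] 0.08546030674498706 0.022
top 436.29340499271433 312.0404268755627 203.01849146741773 [-0.12036958  0.          0.          0.          0.        ] [[0.001, -1.0, 0.015], [-0.982, -0.004, -0.188], [0.188, -0.015, -0.982]] [0.02053788 0.51599503 1.22803045]
side 441.4548740575745 330.58356820361365 200.039710261145 [-0.03399725  0.          0.          0.          0.        ] [[-0.922, -0.387, 0.008], [-0.283, 0.66, -0.696], [0.264, -0.644, -0.718]] [0.4736622  0.19213064 1.45415111]
```

View pics/top0.png

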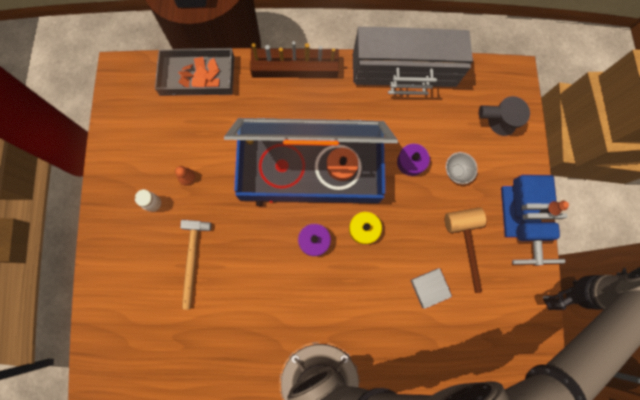

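View pics/side0.png

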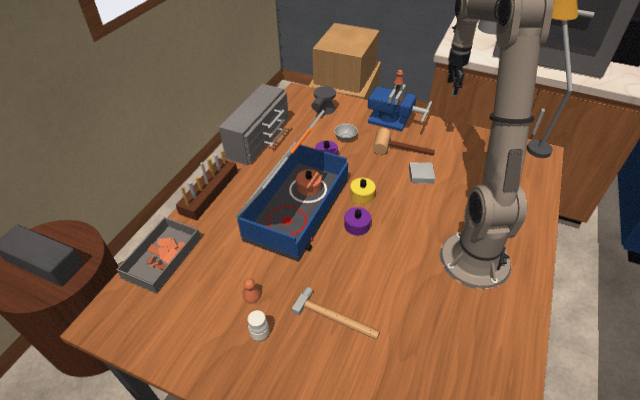

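```bash
python3 - <<'E'
import cv2,numpy as np
a=cv2.imread('pics/top0.png')[105:215,215:410];b=cv2.imread('pics/side0.png')[120:260,230:400]
cv2.imwrite('pics/c1.png',cv2.resize(a,None,fx=4,fy=4,interpolation=cv2.INTER_CUBIC))
cv2.imwrite('pics/c2.png',cv2.resize(b,None,fx=4,fy=4,interpolation=cv2.INTER_CUBIC))
E
```

```text
(no output)
```

View pics/c1.png

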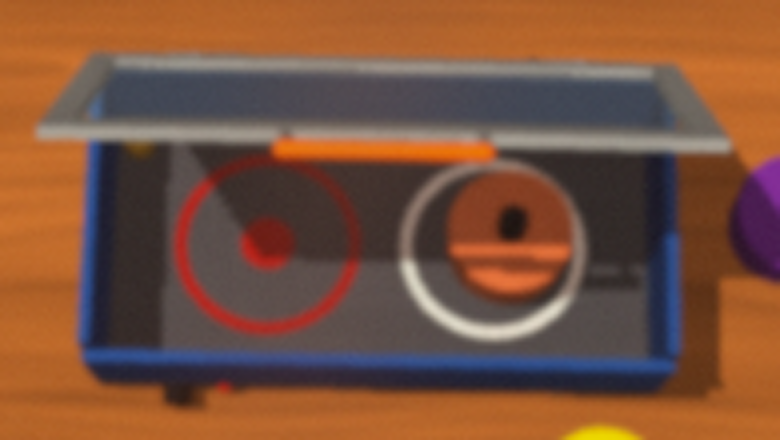

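View pics/c2.png

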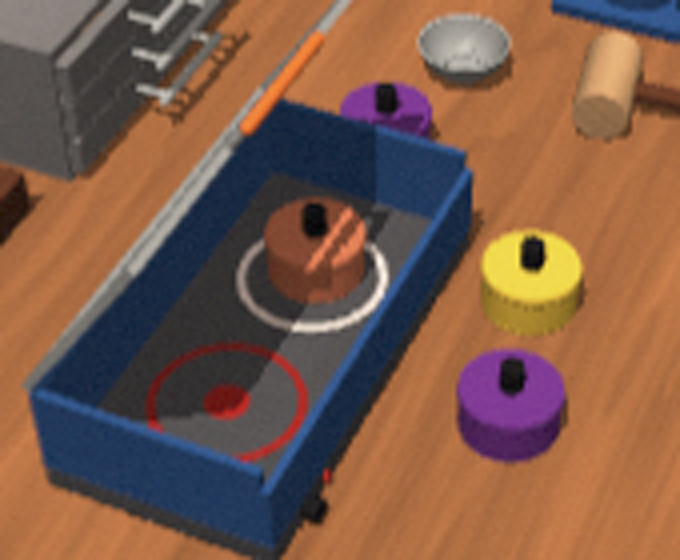

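```bash
cat >h.py <<'E'
from rig import env, optics
import cv2,numpy as np
from scipy.optimize import least_squares
def K(d): return np.array([[d['fx'],0,d['cx']],[0,d['fy'],d['cy']],[0,0,1]])
def proj(d,X): return cv2.projectPoints(np.array([X],float),cv2.Rodrigues(d['R'])[0],np.array(d['t'],float),K(d),np.array(d['dist'],float))[0].ravel()
def onz(d,uv,z): 
    return least_squares(lambda p:proj(d,[p[0],p[1],z])-uv,[.6,0]).x
def tri(obs):
    r=least_squares(lambda p:np.concatenate([proj(d,p)-uv for d,uv in obs]),[.6,0,.1]);return r.x,r.fun
E
python3 - <<'E'
from h import *
T=optics.get_image('top');S=optics.get_image('side')
np.set_printoptions(precision=4,suppress=True)
c=lambda u,v:np.array([215+u/4-.4,105+v/4-.4]); s=lambda u,v:np.array([230+u/4-.4,120+v/4-.4])
print('heat',onz(T,c(267.5,245),.03),onz(S,s(227,402),.03))
print('rest',onz(T,c(493,250),.03),onz(S,s(313,280),.03))
print('knob',tri([(T,c(513,215)),(S,s(315,211))]), onz(T,c(513,222),.1),onz(S,s(315,220),.1))
print('bar',tri([(T,c(384,150)),(S,s(282,85))]),onz(T,c(272,150),.32),onz(T,c(496,150),.32))
print('front corners top',onz(T,c(85,350),.1),onz(T,c(680,360),.1))
print('side corners',onz(S,s(268,470),.1),onz(S,s(470,170),.1))
print('backL',onz(S,s(35,395),.12))
E
```

```text
heat [0.6335 0.1138] [0.631  0.1159]
rest [ 0.6305 -0.0566] [ 0.6257 -0.0497]
knob (array([ 0.6339, -0.0664,  0.101 ]), array([ 0.194 ,  0.9693, -1.1781, -0.3946])) [ 0.6319 -0.0659] [ 0.6246 -0.0563]
bar (array([0.6089, 0.029 , 0.3206]), array([ 0.1127,  0.5482, -0.6882, -0.2544])) [0.6102 0.0954] [ 0.611 -0.037]
front corners top [0.5367 0.2376] [ 0.5312 -0.1832]
side corners [0.5375 0.2205] [ 0.5215 -0.1748]
backL [0.7341 0.2386]
```

Candidates, in top-image pixels: copper pot (343,161) on the white ring, purple pots (315,240) and (414,159), yellow pot (366,228). The copper pot inside the station on the white ring is the one meant, and the enlarged crop confirms it. The red ring is at (282,166) and the bar at (311,142).

I'll approach tilted 45° from the front, under the lid. First I set the orientation.

```bash
python3 -m creep '[[0,[0,0,-10],[0,0,0.77]],[0,[0,0,-10],[0,0,0.77]],[0,[0,0,-10],[0,0,0.77]],[0,[0,0,0],[0,0.9,0]],[0,[0,0,0],[0,0.9,0]]]' && python3 -m creep '[[0,[0,0,0],[0,0.9,0]],[0,[0,0,0],[0,0.9,0]],[0,[0,0,0],[0,0.9,0]],[0,[0,0,0],[0,0,0]],[0,[0,0,0],[0,0,0]]]'
cat >>h.py <<'E'
def to(target,speed=50):
    s=env.read_state();R=cv2.Rodrigues(np.array(s['ee_rot']))[0]
    d=R.T@(np.array(target)-s['ee_pos'])*1000
    print('t',round(s['t'],2),'pos',np.round(s['ee_pos'],4),'R',np.round(R,3).tolist(),'q',np.round(s['q'],2),'F',np.round(s['force'],1),'w',round(s['grip_width'],4))
    print('shift mm',np.round(d,1),'rows',np.linalg.norm(d)/speed)
E
python3 -c "
from h import *
to([.5,-.066,.26])"
```

```text
t: 0.82
ee_pos: [0.2546, -0.5986, 0.2839]
ee_rot: [3.1, -0.001, 0.499]
force: [-0.6, 0.2, -0.6]
grip_width: 0.0855
grasp_force: 0.0
t: 1.45
ee_pos: [0.2547, -0.5984, 0.284]
ee_rot: [2.902, -0.001, 1.2]
force: [0.5, 0.2, 1.3]
grip_width: 0.0855
grasp_force: 0.0
t 1.45 pos [ 0.2547 -0.5984  0.284 ] R [[0.708, -0.001, 0.706], [0.0, -1.0, -0.001], [0.706, 0.001, -0.708]] q [ 1.48  0.36 -0.04  1.73 -0.87  1.12  0.3 ] F [0.5 0.2 1.3] w 0.0855
shift mm [ 156.7 -532.6  189.7] rows 11.734034328559405
```

```bash
python3 -m creep '[[0,[13,-44,16],[0,0,0]],[0,[13,-44,16],[0,0,0]],[0,[13,-44,16],[0,0,0]],[0,[13,-44,16],[0,0,0]],[0,[13,-44,16],[0,0,0]]]' >/dev/null;  python3 -m creep '[[0,[13,-44,16],[0,0,0]],[0,[13,-44,16],[0,0,0]],[0,[13,-44,16],[0,0,0]],[0,[13,-44,16],[0,0,0]],[0,[13,-44,16],[0,0,0]]]' >/dev/null; python3 -m creep '[[0,[13,-44,16],[0,0,0]],[0,[13,-44,16],[0,0,0]],[0,[0,0,0],[0,0,0]],[0,[0,0,0],[0,0,0]]]'
python3 -c "
from h import *
to([.5,-.066,.26])
to([.627,-.066,.106])
cv2.imwrite('pics/w1.png',optics.get_image('wrist')['frame'])"
```

```text
t: 3.2
ee_pos: [0.5017, -0.0699, 0.259]
ee_rot: [2.9, 0.002, 1.204]
force: [-0.4, 0.3, 0.6]
grip_width: 0.0852
grasp_force: 0.0
t 3.2 pos [ 0.5017 -0.0699  0.259 ] R [[0.706, 0.001, 0.708], [0.002, -1.0, -0.001], [0.708, 0.002, -0.706]] q [ 0.99 -0.22 -0.77  2.39 -1.18  0.29 -0.35] F [-0.4  0.3  0.6] w 0.0852
shift mm [-0.5 -3.9 -1.9] rows 0.08766203202241099
t 3.2 pos [ 0.5017 -0.0699  0.259 ] R [[0.706, 0.001, 0.708], [0.002, -1.0, -0.001], [0.708, 0.002, -0.706]] q [ 0.99 -0.22 -0.77  2.39 -1.18  0.29 -0.35] F [-0.4  0.3  0.6] w 0.0852
shift mm [-20.   -4.1 196.7] rows 3.9556809717790293
```

View pics/w1.png

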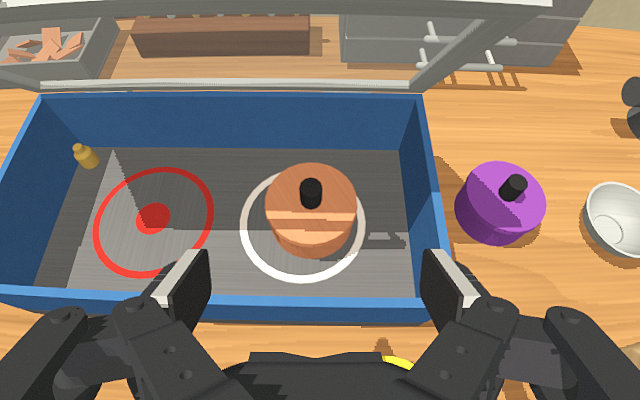

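The wrist view shows the copper pot's knob at (311,194), the red spot at (153,218), and the punch at (85,155) in the back-left corner.

```bash
python3 - <<'E'
from h import *
np.set_printoptions(precision=4,suppress=True)
W=optics.get_image('wrist');T=optics.get_image('top');S=optics.get_image('side')
c=lambda u,v:np.array([215+u/4-.4,105+v/4-.4]); s=lambda u,v:np.array([230+u/4-.4,120+v/4-.4])
print('knob',tri([(W,(311,194)),(T,c(513,222)),(S,s(315,220))]),onz(W,(311,194),.095))
print('heat',onz(W,(153,218),.03)); print('rest',onz(W,(303,227),.03))
print('front wall top outer edge',onz(W,(30,303),.1),onz(W,(400,320),.1)); print('back corners',onz(W,(43,95),.12),onz(W,(425,97),.12))
print('punch',onz(W,(88,165),.03))
E
```

```text
knob (array([ 0.6322, -0.0673,  0.087 ]), array([ 0.0596, -0.2945,  0.0949,  1.1614, -0.5419,  0.1977])) [ 0.6275 -0.0673]
heat [0.6324 0.1122]
rest [ 0.6219 -0.058 ]
front wall top outer edge [0.5197 0.1693] [ 0.511 -0.138]
back corners [0.7379 0.2278] [ 0.7288 -0.1855]
punch [0.7049 0.2133]
```

```bash
python3 -m creep '[[0,[-7,-1,40],[0,0,0]],[0,[-7,-1,40],[0,0,0]],[0,[-6,-1,40],[0,0,0]],[0,[0,0,35],[0,0,0]],[0,[0,0,0],[0,0,0]]]' >/dev/null; python3 -m creep '[[0,[0,0,20],[0,0,0]],[0,[0,0,20],[0,0,0]],[0,[0,0,0],[0,0,0]],[0,[0,0,0],[0,0,0]]]'
python3 -c "
from h import *
to([.625,-.067,.107])
cv2.imwrite('pics/w2.png',optics.get_image('wrist')['frame'])"
```

```text
t: 4.53
ee_pos: [0.5283, -0.0706, 0.2197]
ee_rot: [-2.903, -0.019, -1.149]
force: [-0.4, 1.0, 0.4]
grip_width: 0.0855
grasp_force: 0.0
t 4.53 pos [ 0.5283 -0.0706  0.2197] R [[0.729, 0.018, 0.684], [0.004, -1.0, 0.023], [0.684, -0.014, -0.729]] q [ 1.56 -0.09 -1.36  2.36 -1.35  0.23 -0.15] F [-0.4  1.   0.4] w 0.0855
shift mm [ -6.6  -0.3 148.4] rows 2.9713165192808955
```

View pics/w2.png

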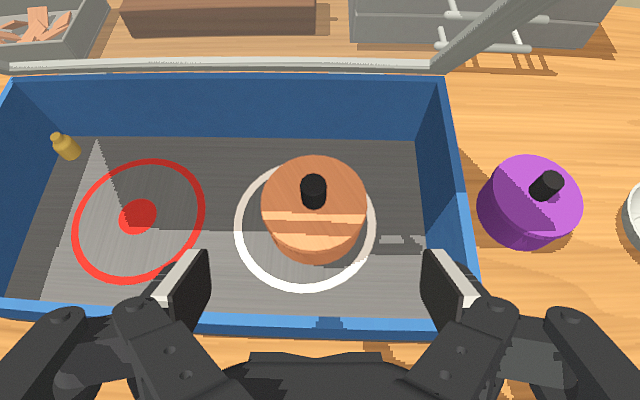

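The pot and knob are still clear at (313,190), but the arm has wound its elbow to the joint limits. I'll back out to vertical to unwind it and check the camera's mounting offset.

```bash
python3 -m creep '[[0,[0,0,-15],[0,-0.9,0]],[0,[0,0,-15],[0,-0.9,0]],[0,[0,0,-15],[0,-0.9,0]],[0,[0,0,-15],[0,-0.9,0]],[0,[0,0,-15],[0,-0.9,0]]]' >/dev/null; python3 -m creep '[[0,[0,0,0],[0,0,0]],[0,[0,0,0],[0,0,0]]]'
python3 -c "
from h import *
to([.49,-.067,.27])
W=optics.get_image('wrist');s=env.read_state();R=cv2.Rodrigues(np.array(s['ee_rot']))[0]
print('cam in tool',R.T@(-W['R'].T@W['t']-s['ee_pos']))"
```

```text
t: 5.45
ee_pos: [0.5089, -0.0471, 0.2625]
ee_rot: [-3.029, -0.107, -0.388]
force: [-1.3, 0.8, -1.0]
grip_width: 0.0856
grasp_force: 0.0
t 5.45 pos [ 0.5089 -0.0471  0.2625] R [[0.965, 0.08, 0.248], [0.058, -0.994, 0.094], [0.254, -0.076, -0.964]] q [ 1.37  0.12 -1.36  1.99  0.02  0.87 -1.48] F [-1.3  0.8 -1. ] w 0.0856
shift mm [-17.5  17.7 -13.8] rows 0.5691309577076898
cam in tool [ 0.06808653 -0.00042675 -0.12031149]
```

```bash
cat > kin.py <<'E'
import numpy as np
from scipy.spatial.transform import Rotation as Ro
from scipy.optimize import least_squares
D=[([1.071,.398,.045,1.537,-.019,1.207,-.051],[.2534,-.5979,.2523],Ro.from_rotvec([-3.0768,-.6251,.0008])),
([1.48,.36,-.04,1.73,-.87,1.12,.30],[.2547,-.5984,.284],Ro.from_rotvec([2.902,-.001,1.2])),
([.99,-.22,-.77,2.39,-1.18,.29,-.35],[.5017,-.0699,.259],Ro.from_rotvec([2.9,.002,1.204])),
([1.56,-.09,-1.36,2.36,-1.35,.23,-.15],[.5283,-.0706,.2197],Ro.from_rotvec([-2.903,-.019,-1.149])),
([1.37,.12,-1.36,1.99,.02,.87,-1.48],[.5089,-.0471,.2625],Ro.from_matrix([[0.965,0.08,0.248],[0.058,-0.994,0.094],[0.254,-0.076,-0.964]]))]
def fk(p,q,sg):
    c1,c7,h,a,b,L=p[:6];e=p[6:]  # e: lateral offsets
    ax='zyzyzyz';v=[[0,0,h],[e[0],0,0],[0,e[1],a],[e[2],0,0],[0,e[3],b],[e[4],0,0],[0,0,L]]
    off=[c1,0,0,0,0,0,c7];R=Ro.identity();x=np.zeros(3)
    v=[[0,0,h],[0,0,0],[0,0,a],[e[0],e[1],0],[e[2],e[3],b],[e[4],e[5],0],[0,0,L]]
    for i in range(7):
        R=R*Ro.from_euler(ax[i],sg[i]*q[i]+off[i])
        x=x+R.apply(v[i])
    return x,R
def res(p,sg):
    o=[]
    for q,x,R in D:
        X,Q=fk(p,q,sg);o+=list((X-x)*5)+list((Q*R.inv()).as_rotvec())
    return np.concatenate([o,.05*p[6:]])
if __name__=='__main__':
    import itertools
    B=[]
    for s in itertools.product([1,-1],repeat=4):
        sg=[s[0],1,s[1],1,s[2],1,s[3]]
        for c1 in(-2.24,-.1):
            for c7 in(0,1.57,3.14,-1.57):
                r=least_squares(res,[c1,c7,.3,.4,.4,.2]+[0]*6,args=(sg,),max_nfev=60);B.append((r.cost,sg,r.x))
    B.sort(key=lambda b:b[0])
    for b in B[:3]:print(b[0],b[1],b[2].round(3))
    np.save('kin.npy',np.concatenate([B[0][1],B[0][2]]))
    print(res(B[0][2],B[0][1])[:30].reshape(5,6).round(3))
E
python3 kin.py
```

```text
0.0011920048432936872 [-1, 1, -1, 1, -1, 1, -1] [-1.200e-02  1.559e+00  2.700e-01  5.370e-01  4.940e-01  3.130e-01
  2.800e-02 -3.700e-02 -1.000e-03  2.000e-03  1.200e-02  2.000e-03]
0.0011920048432936881 [-1, 1, -1, 1, -1, 1, -1] [-1.200e-02  1.559e+00  2.700e-01  5.370e-01  4.940e-01  3.130e-01
  2.800e-02 -3.700e-02 -1.000e-03  2.000e-03  1.200e-02  2.000e-03]
0.001192004843293707 [-1, 1, -1, 1, -1, 1, -1] [-6.295e+00  1.559e+00  2.700e-01  5.370e-01  4.940e-01  3.130e-01
  2.800e-02 -3.700e-02 -1.000e-03  2.000e-03  1.200e-02  2.000e-03]
[[ 0.005  0.01  -0.001 -0.002 -0.001 -0.   ]
 [ 0.001  0.006  0.015 -0.008  0.003 -0.002]
 [-0.011  0.017 -0.003 -0.01   0.    -0.006]
 [-0.001 -0.013 -0.     0.003  0.003 -0.014]
 [ 0.025 -0.011 -0.011 -0.003 -0.008  0.004]]
```

```bash
cat > ik.py <<'E'
from kin import *
P=np.load('kin.npy');sg,p=P[:7],P[7:]
lo=np.array([-2.82,-.49,-1.37,0,-1.36,.23,-2.94])+.06;hi=np.array([2.82,2.23,1.46,2.46,4.5,2,2.94])-.06
def ik(x,R,q0,w=.01):
    f=lambda q:np.concatenate([(lambda X,Q:list((X-x)*5)+list((Q*R.inv()).as_rotvec()))(*fk(p,q,sg)),w*(q-q0)])
    return least_squares(f,np.clip(q0,lo+.01,hi-.01),bounds=(lo,hi))
def ori(t,flip=0):
    return Ro.from_euler('y',-t,degrees=True)*Ro.from_euler('z',180*flip,degrees=True)*Ro.from_euler('x',180,degrees=True)
E
cat > a.py <<'E'
from ik import *
rng=np.random.default_rng(0)
for t in(25,30,35,40,45):
  for fl in(0,1):
    for x in([.625,-.067,.107],[.63,.114,.107],[.53,-.067,.22]):
      best=[]
      for k in range(12):
        q0=np.array([rng.uniform(-1,1.),.6,rng.uniform(-1,1),1.6,rng.choice([0,3.0]),.8,rng.uniform(-2.,2)])
        r=ik(np.array(x),ori(t,fl),q0,.001)
        if r.cost<1e-4: best.append(r.x)
      best.sort(key=lambda q:abs(q[2])+ (abs(q[4])>1.6))
      print(t,fl,x,len(best),best[0].round(2) if best else '')
E
python3 a.py
```

```text
25 0 [0.625, -0.067, 0.107] 4 [-0.07  0.37  0.15  2.03 -0.27  0.33 -1.27]
25 0 [0.63, 0.114, 0.107] 10 [-0.33  0.38  0.02  2.    0.33  0.37 -2.16]
25 0 [0.53, -0.067, 0.22] 6 [ 0.09  0.04 -0.01  2.13 -0.07  0.54 -1.44]
25 1 [0.625, -0.067, 0.107] 10 [ 0.18  0.36 -0.15  2.03  0.08  0.33  1.56]
25 1 [0.63, 0.114, 0.107] 11 [-0.37  0.38  0.07  2.    0.28  0.36  1.02]
25 1 [0.53, -0.067, 0.22] 9 [-0.01  0.04  0.09  2.13 -0.08  0.54  1.7 ]
30 0 [0.625, -0.067, 0.107] 7 [-0.39  0.41  0.55  2.1  -1.05  0.29 -0.54]
30 0 [0.63, 0.114, 0.107] 7 [-0.26  0.36 -0.09  2.06  0.72  0.29 -2.55]
30 0 [0.53, -0.067, 0.22] 6 [ 0.07  0.01  0.01  2.19 -0.11  0.43 -1.4 ]
30 1 [0.625, -0.067, 0.107] 10 [-0.39  0.41  0.55  2.1  -1.05  0.29  2.6 ]
30 1 [0.63, 0.114, 0.107] 10 [-0.26  0.36 -0.09  2.06  0.72  0.29  0.59]
30 1 [0.53, -0.067, 0.22] 10 [ 0.09  0.01 -0.01  2.19 -0.11  0.43  1.74]
35 0 [0.625, -0.067, 0.107] 2 [ 0.77  0.44 -0.86  2.15  1.4   0.29 -2.81]
35 0 [0.63, 0.114, 0.107] 0 
35 0 [0.53, -0.067, 0.22] 5 [ 0.28 -0.01 -0.18  2.25 -0.21  0.31 -1.3 ]
35 1 [0.625, -0.067, 0.107] 10 [ 0.77  0.44 -0.
[... 262 characters left out ...]
114, 0.107] 5 [-0.26  0.37 -0.14  2.19  1.84  0.29  2.59]
40 0 [0.53, -0.067, 0.22] 0 
40 1 [0.625, -0.067, 0.107] 12 [-0.38  0.42  0.52  2.24  4.07  0.29 -2.53]
40 1 [0.63, 0.114, 0.107] 12 [-0.26  0.37 -0.14  2.19  1.84  0.29 -0.55]
40 1 [0.53, -0.067, 0.22] 2 [-1.45 -0.43  1.27  2.31  1.17  0.48  0.56]
45 0 [0.625, -0.067, 0.107] 5 [-0.29  0.42  0.41  2.29  3.66  0.38  1.03]
45 0 [0.63, 0.114, 0.107] 3 [-0.09  0.4  -0.35  2.24  2.12  0.45  2.34]
45 0 [0.53, -0.067, 0.22] 0 
45 1 [0.625, -0.067, 0.107] 8 [ 0.05  0.37  0.01  2.29  3.3   0.31 -1.69]
45 1 [0.63, 0.114, 0.107] 12 [-0.43  0.39  0.03  2.24  2.3   0.35 -1.06]
45 1 [0.53, -0.067, 0.22] 5 [-1.36 -0.31  1.25  2.37  1.4   0.29  0.3 ]
```

```bash
cat > sim.py <<'E'
from ik import *
lo2=lo-.055;hi2=hi+.055
def step(q,sh,tu):
    x,R=fk(p,q,sg);x=x+R.apply(np.array(sh)/1000);R=R*Ro.from_rotvec(np.radians(np.array(tu)*10.))
    f=lambda z:np.concatenate([(lambda X,Q:list((X-x)*50)+list((Q*R.inv()).as_rotvec()*10))(*fk(p,z,sg)),.03*(z-q)])
    return least_squares(f,np.clip(q,lo2+.001,hi2-.001),bounds=(lo2,hi2),max_nfev=30).x
def run(q,segs):
    q=np.array(q,float)
    for n,sh,tu in segs:
        for _ in range(n): q=step(q,sh,tu)
        x,R=fk(p,q,sg);print('q',q.round(2),'x',x.round(3))
    return q
E
cat > b.py <<'E'
from sim import *
print('hist');run(D[0][0],[(3,[0,0,-10],[0,0,.77]),(5,[0,0,0],[0,.9,0]),(12,[13,-44,16],[0,0,0])])
q0=D[4][0]
print('A: untilt, yaw -180');run(q0,[(2,[0,0,-15],[0,-.75,0]),(18,[0,0,0],[0,0,-1])])
print('B: untilt, yaw -180 while sweep right then back');run(q0,[(2,[0,0,-15],[0,-.75,0]),(9,[0,45,0],[0,0,0]),(9,[0,-45,0],[0,0,0])])
E
python3 b.py
```

```text
hist
q [ 1.02  0.38  0.12  1.5  -0.05  1.26 -0.43] x [ 0.254 -0.596  0.282]
q [ 1.47  0.37 -0.02  1.73 -0.88  1.13  0.31] x [ 0.254 -0.596  0.282]
q [ 0.97 -0.2  -0.75  2.39 -1.18  0.29 -0.34] x [ 0.502 -0.069  0.257]
A: untilt, yaw -180
q [ 1.11  0.28 -1.24  1.8   0.21  1.25 -1.66] x [ 0.508 -0.052  0.289]
q [ 1.18  0.35 -1.36  1.8   0.28  1.27  1.4 ] x [ 0.508 -0.052  0.289]
B: untilt, yaw -180 while sweep right then back
q [ 1.11  0.28 -1.24  1.8   0.21  1.25 -1.66] x [ 0.508 -0.052  0.289]
q [ 1.26  0.68 -1.    1.33  0.5   1.45 -1.18] x [ 0.542 -0.454  0.26 ]
q [ 1.11  0.28 -1.23  1.8   0.2   1.25 -1.66] x [ 0.508 -0.052  0.289]
```

```bash
cat > c.py <<'E'
from sim import *
import time
def goto(q,x1,yaw1,n=6,tilt=0):
    x0,R0=fk(p,q,sg);R1=Ro.from_euler('z',yaw1,degrees=True)*ori(tilt)
    dr=(R0.inv()*R1).as_rotvec()
    # shortest
    for k in range(n):
        X=x0+(np.array(x1)-x0)*(k+1)/n;R=R0*Ro.from_rotvec(dr*(k+1)/n)
        f=lambda z:np.concatenate([(lambda A,Q:list((A-X)*50)+list((Q*R.inv()).as_rotvec()*10))(*fk(p,z,sg)),.03*(z-q)])
        r=least_squares(f,np.clip(q,lo2+.001,hi2-.001),bounds=(lo2,hi2),max_nfev=20);q=r.x
    return q,r.cost
def pol(r,a,z):a=np.radians(a);return[r*np.cos(a),r*np.sin(a),z]
if __name__=='__main__':
    q0=np.array(D[4][0],float)
    h0,_=goto(q0,[.48,-.06,.35],0,3)
    rng=np.random.default_rng(1);t0=time.time();B=[]
    while time.time()-t0<240:
        w=[];q=h0;yaw=0;bad=0
        for k in range(rng.integers(2,4)):
            W=(rng.choice([.42,.6,.8]),rng.choice([-80,-40,0]),rng.choice([.4,.55]),rng.choice([-120,-60,0,60,120]))
            if abs(W[3]-yaw)>150: bad=1;break
            yaw=W[3];w.append(W);q,c=goto(q,pol(*W[:3]),yaw,5)
            if c>.01: bad=1;break
        if bad: continue
        q,c=goto(q,[.48,-.06,.35],0 if abs(yaw)<100 else 180*np.sign(yaw),5)
        if c<.01:B.append((abs(q[2]),w,q.round(2)))
    B.sort(key=lambda b:b[0])
    print(len(B))
    for b in B[:8]:print([tuple(map(float,u)) for u in b[1]],b[2])
E
python3 c.py
```

```text
152
[(0.6, -40.0, 0.4, -120.0), (0.6, 0.0, 0.55, 0.0), (0.8, 0.0, 0.4, 60.0)] [ 0.04  0.04  0.01  1.77 -0.    1.33 -1.53]
[(0.6, 0.0, 0.4, -60.0), (0.42, -80.0, 0.55, 60.0), (0.6, 0.0, 0.4, 0.0)] [ 0.06  0.04 -0.02  1.77  0.    1.33 -1.53]
[(0.8, -40.0, 0.55, -120.0), (0.8, 0.0, 0.4, 0.0), (0.42, -40.0, 0.55, 120.0)] [ 0.08  0.04 -0.03  1.77  0.    1.33  1.61]
[(0.6, -40.0, 0.4, -120.0), (0.6, 0.0, 0.55, 0.0), (0.6, -80.0, 0.4, -60.0)] [ 0.09  0.04 -0.05  1.77  0.    1.33 -1.53]
[(0.8, 0.0, 0.55, 0.0), (0.8, -80.0, 0.55, 60.0), (0.8, -40.0, 0.55, -60.0)] [ 0.09  0.04 -0.05  1.77  0.    1.33 -1.53]
[(0.6, -80.0, 0.55, -60.0), (0.8, 0.0, 0.55, 60.0), (0.8, -40.0, 0.55, 0.0)] [-0.01  0.04  0.05  1.77 -0.    1.33 -1.52]
[(0.42, -80.0, 0.4, -60.0), (0.8, -40.0, 0.55, 60.0), (0.8, -40.0, 0.55, -60.0)] [ 0.1   0.04 -0.05  1.77  0.    1.33 -1.53]
[(0.8, -80.0, 0.55, -60.0), (0.8, -40.0, 0.55, 60.0), (0.8, -40.0, 0.55, 120.0)] [ 0.1   0.04 -0.06  1.77  0.    1.33  1.61]
```

```bash
cat > d.py <<'E'
from c import *
q0=np.array(D[4][0],float)
h0,_=goto(q0,[.48,-.06,.35],0,3);print(h0.round(2))
C=[[(.6,0,.55,-60),(.42,-80,.55,60),(.6,0,.4,0)],[(.8,-80,.55,-60),(.8,-40,.55,60),(.8,-40,.55,120)],[(.8,0,.55,0),(.8,-80,.55,60),(.8,-40,.55,-60)],
[(.48,0,.35,-90),],[(.48,0,.35,90)],[(.48,-60,.35,0)],[(.42,-70,.35,-60),(.8,-70,.55,0),(.8,-20,.55,30)],[(.8,-10,.55,0)],[(.42,-80,.35,-80),(.8,-80,.55,-80),(.8,-10,.55,0)]]
for w in C:
    q=h0;yaw=0;N=0;S=[]
    for W in w+[(.484,-7,.35,180 if w[-1][3]>100 else 0)]:
        x=pol(*W[:3]);n=int(max(abs(W[3]-yaw)/9,np.linalg.norm(np.array(x)-fk(p,q,sg)[0])/.045,1))+1
        q,c=goto(q,x,W[3],n);yaw=W[3];N+=n;S.append(q[2].round(2))
    print(w,N,S,q.round(2),c.round(4))
E
python3 d.py
```

```text
[ 1.28  0.12 -1.33  1.77  0.12  1.35 -1.65]
[(0.6, 0, 0.55, -60), (0.42, -80, 0.55, 60), (0.6, 0, 0.4, 0)] 42 [np.float64(-0.91), np.float64(0.12), np.float64(-0.75), np.float64(-0.68)] [ 0.7   0.05 -0.68  1.77  0.03  1.33 -1.56] 0.0
[(0.8, -80, 0.55, -60), (0.8, -40, 0.55, 60), (0.8, -40, 0.55, 120)] 52 [np.float64(0.27), np.float64(0.27), np.float64(0.28), np.float64(-0.04)] [ 0.08  0.04 -0.04  1.77  0.    1.33  1.61] 0.0
[(0.8, 0, 0.55, 0), (0.8, -80, 0.55, 60), (0.8, -40, 0.55, -60)] 58 [np.float64(0.25), np.float64(0.28), np.float64(0.29), np.float64(-0.03)] [ 0.07  0.04 -0.03  1.77  0.    1.33 -1.53] 0.0
[(0.48, 0, 0.35, -90)] 22 [np.float64(1.45), np.float64(1.14)] [-1.02  0.11  1.14  1.77 -0.1   1.33 -1.43] 0.0
[(0.48, 0, 0.35, 90)] 22 [np.float64(-1.36), np.float64(-1.14)] [ 1.12  0.08 -1.14  1.77  0.08  1.34 -1.61] 0.0
[(0.48, -60, 0.35, 0)] 20 [np.float64(-0.77), np.float64(-1.26)] [ 1.22  0.1  -1.26  1.77  0.1   1.34 -1.63] 0.0
[(0.42, -70, 0.35, -60), (0.8, -70, 0.55, 0), (0.8, -20, 0.55, 30)] 46 [np.float64(-0.6), np.float64(0.24), np.float64(0.28), np.float64(0.25)] [-0.2   0.04  0.25  1.77 -0.01  1.33 -1.52] 0.0
[(0.8, -10, 0.55, 0)] 18 [np.float64(0.25), np.float64(0.22)] [-0.17  0.04  0.22  1.77 -0.01  1.33 -1.52] 0.0
[(0.42, -80, 0.35, -80), (0.8, -80, 0.55, -80), (0.8, -10, 0.55, 0)] 52 [np.float64(-0.5), np.float64(0.26), np.float64(0.27), np.float64(0.24)] [-0.19  0.04  0.24  1.77 -0.01  1.33 -1.52] 0.0
```

```bash
cat >>h.py <<'E'
from scipy.spatial.transform import Rotation as Ro
def plan(x,tilt=0,flip=0,yaw=0):
    s=env.read_state();R=Ro.from_rotvec(s['ee_rot']);d=R.inv().apply(np.array(x)-s['ee_pos'])*1000
    G=Ro.from_euler('z',yaw,degrees=True)*Ro.from_euler('y',-tilt,degrees=True)*Ro.from_euler('z',180*flip,degrees=True)*Ro.from_euler('x',180,degrees=True)
    tu=np.degrees((R.inv()*G).as_rotvec())/10
    print('t',round(s['t'],2),'pos',np.round(s['ee_pos'],4),'q',np.round(s['q'],2),'F',np.round(s['force'],1),'w',round(s['grip_width'],4))
    print('shift(now axes)',d.round(1),'shift(goal axes)',(G.inv().apply(np.array(x)-s['ee_pos'])*1000).round(1),'turn',tu.round(2))
E
python3 -c "
from h import *
plan([.48,-.06,.35])"
```

```text
t 5.5 pos [ 0.5084 -0.0475  0.2623] q [ 1.37  0.12 -1.36  1.99  0.02  0.87 -1.48] F [0.3 0.4 0.3] w 0.0852
shift(now axes) [ -5.9   3.6 -92.7] shift(goal axes) [-28.4  12.5 -87.7] turn [-0.48 -1.45  0.4 ]
```

```bash
python3 -m creep '[[0,[-2,1,-31],[-0.16,-0.49,0.13]],[0,[-2,1,-31],[-0.16,-0.49,0.13]],[0,[-2,1,-31],[-0.16,-0.49,0.13]],[0,[0,0,0],[0,0,0]],[0,[38,10,-25],[0,0,0]]]' >/dev/null; python3 -m creep '[[0,[38,10,-25],[0,0,0]],[0,[38,10,-25],[0,0,0]],[0,[38,10,-25],[0,0,0]],[0,[38,10,-25],[0,0,0]],[0,[38,10,-25],[0,0,0]]]' >/dev/null;  python3 -m creep '[[0,[38,10,-25],[0,0,0]],[0,[38,10,-25],[0,0,0]],[0,[0,0,0],[0,0,0]]]'>/dev/null; python3 -c "
from h import *
plan([.788,-.139,.55])"
```

```text
t 7.12 pos [ 0.7491 -0.1428  0.4962] q [ 0.31  0.69 -0.51  0.58  0.31  1.97 -1.59] F [0.5 0.1 0.8] w 0.0853
shift(now axes) [ 35.7  -6.4 -55.7] shift(goal axes) [ 38.9  -3.8 -53.8] turn [-0.15  0.31 -0.17]
```

```bash
cat > e.py <<'E'
from c import *
q0=np.array([.31,.69,-.51,.58,.31,1.97,-1.59])
for w in ([(.788,-.139,.55,0,4)],[(.75,-.14,.45,0,3),(.75,-.14,.45,90,10),(.75,-.14,.45,180,10),(.48,-.06,.35,180,8)],[(.75,-.14,.40,0,3),(.48,-.06,.35,0,8)],[(.75,-.14,.52,0,3),(.75,-.14,.52,90,10),(.75,-.14,.52,180,10),(.48,-.06,.35,180,8)]):
    q=q0
    for a in w: q,c=goto(q,a[:3],a[3],a[4]);print(a,q.round(2),round(c,4))
    print()
E
python3 e.py
```

```text
(0.788, -0.139, 0.55, 0, 4) [ 0.05  0.72  0.28  0.42 -0.2   1.99 -1.4 ] 0.0048

(0.75, -0.14, 0.45, 0, 3) [ 0.4   0.58 -0.53  0.89  0.28  1.73 -1.58] 0.0
(0.75, -0.14, 0.45, 90, 10) [ 0.51  0.62 -0.79  0.89  0.43  1.76 -0.08] 0.0
(0.75, -0.14, 0.45, 180, 10) [ 0.61  0.68 -1.04  0.89  0.6   1.81  1.41] 0.0
(0.48, -0.06, 0.35, 180, 8) [ 1.22  0.1  -1.25  1.77  0.1   1.34  1.52] 0.0

(0.75, -0.14, 0.4, 0, 3) [ 0.42  0.58 -0.53  1.    0.28  1.63 -1.59] 0.0
(0.48, -0.06, 0.35, 0, 8) [ 0.58  0.05 -0.56  1.77  0.02  1.33 -1.55] 0.0

(0.75, -0.14, 0.52, 0, 3) [ 0.35  0.6  -0.52  0.71  0.3   1.89 -1.56] 0.0
(0.75, -0.14, 0.52, 90, 10) [ 0.44  0.63 -0.75  0.71  0.44  1.91 -0.05] 0.0
(0.75, -0.14, 0.52, 180, 10) [ 0.52  0.67 -0.97  0.71  0.58  1.95  1.47] 0.0
(0.48, -0.06, 0.35, 180, 8) [ 1.22  0.1  -1.25  1.77  0.1   1.34  1.52] 0.0
```

```bash
python3 -m creep '[[0,[12,-2,-19],[-0.05,0.1,-0.06]],[0,[12,-2,-19],[-0.05,0.1,-0.06]],[0,[12,-2,-19],[-0.05,0.1,-0.06]],[0,[0,0,0],[0,0,0]],[0,[0,0,0],[0,0,0]]]' >/dev/null; python3 -c "
from h import *
plan([.75,-.14,.45])"
```

```text
t 7.75 pos [ 0.7688 -0.1386  0.5214] q [ 0.08  0.74  0.22  0.44 -0.18  1.99 -1.41] F [-0.8 -0.   0. ] w 0.0857
shift(now axes) [-17.8   3.3  71.6] shift(goal axes) [-18.8   1.4  71.4] turn [-0.14  0.07 -0.05]
```

```bash
python3 -m creep '[[0,[-9,1,36],[-0.14,0.07,-0.05]],[0,[-9,1,36],[0,0,0]],[0,[0,0,0],[0,0,-1]],[0,[0,0,0],[0,0,-1]],[0,[0,0,0],[0,0,-1]]]' >/dev/null; for i in 1 2 3; do python3 -m creep '[[0,[0,0,0],[0,0,-1]],[0,[0,0,0],[0,0,-1]],[0,[0,0,0],[0,0,-1]],[0,[0,0,0],[0,0,-1]],[0,[0,0,0],[0,0,-1]]]' >/dev/null; done; python3 -c "
from h import *
plan([.5,-.067,.33],0,1)"
python3 - <<'E'
E
```

```text
t 10.25 pos [ 0.7504 -0.1386  0.4498] q [ 0.27  0.6  -0.32  0.82  0.18  1.75  1.62] F [-0.7 -0.2 -0.5] w 0.0856
shift(now axes) [249.7  73.8 119.7] shift(goal axes) [250.4  71.6 119.8] turn [-0.01 -0.    0.04]
```

```bash
python3 -m creep '[[0,[40,10,6],[0,0,0]],[0,[40,10,6],[0,0,0]],[0,[40,10,6],[0,0,0]],[0,[40,10,6],[0,0,0]],[0,[30,11,32],[0,0,0]]]' >/dev/null; python3 -m creep '[[0,[30,11,32],[0,0,0]],[0,[30,10,32],[0,0,0]],[0,[0,0,0],[0,0,0]]]' >/dev/null;  python3 -c "
from h import *
plan([.5,-.067,.33],0,1)
from ik import fk
from sim import *
q=np.array(env.read_state()['q'])
from c import goto
import sys
for T in (26,30):
  z=q
  for a in ([.5,-.067,.27,T,4],[.57,-.067,.2,T,4],[.625,-.067,.107,T,4],[.63,.114,.107,T,10],[.53,.11,.25,T,5]):
    z,c=goto2(z,a) if 0 else (None,None) if 0 else __import__('c').goto(z,a[:3],180,a[4],-a[3]);print(a,z.round(2),round(c,4))
"
```

```text
t 11.25 pos [ 0.4959 -0.0657  0.326 ] q [ 0.39  0.1  -0.37  1.77  0.04  1.29  1.58] F [ 0.9  0.3 -0. ] w 0.0856
shift(now axes) [-4.1 -1.3 -4. ] shift(goal axes) [-4.1 -1.3 -4. ] turn [-0.03 -0.05  0.03]
[0.5, -0.067, 0.27, 26, 4] [ 0.42 -0.09 -0.31  2.13 -0.13  0.65  1.75] 0.0
[0.57, -0.067, 0.2, 26, 4] [ 0.37  0.13 -0.32  2.08  0.03  0.48  1.61] 0.0
[0.625, -0.067, 0.107, 26, 4] [ 0.25  0.36 -0.22  2.04  0.17  0.31  1.48] 0.0
[0.63, 0.114, 0.107, 26, 10] [-0.34  0.37  0.03  2.01  0.36  0.34  0.95] 0.0
[0.53, 0.11, 0.25, 26, 5] [-0.36  0.01 -0.02  2.09  0.26  0.64  1.02] 0.0
[0.5, -0.067, 0.27, 30, 4] [ 0.4  -0.12 -0.29  2.18 -0.18  0.56  1.8 ] 0.0
[0.57, -0.067, 0.2, 30, 4] [ 0.36  0.11 -0.3   2.13 -0.01  0.38  1.64] 0.0
[0.625, -0.067, 0.107, 30, 4] [ 0.44  0.36 -0.45  2.09  0.57  0.24  1.1 ] 0.0002
[0.63, 0.114, 0.107, 30, 10] [-0.19  0.36 -0.17  2.06  0.8   0.31  0.52] 0.0
[0.53, 0.11, 0.25, 30, 5] [-0.08 -0.02 -0.31  2.13  0.35  0.56  0.93] 0.0
```

```bash
python3 -m creep '[[0,[0,0,19],[0,-0.65,0]],[0,[0,0,19],[0,-0.65,0]],[0,[0,0,19],[0,-0.65,0]],[0,[0,0,0],[0,-0.65,0]],[0,[0,0,0],[0,0,0]]]' ; python3 -c "
from h import *
plan([.58,-.067,.165],26,1)
plan([.624,-.067,.107],26,1)"
```

```text
t: 11.88
ee_pos: [0.5061, -0.0677, 0.273]
ee_rot: [-0.003, 2.69, -0.008]
force: [-0.4, -0.0, 1.2]
grip_width: 0.0855
grasp_force: 0.0
t 11.88 pos [ 0.5061 -0.0677  0.273 ] q [ 0.43 -0.09 -0.34  2.14 -0.1   0.64  1.72] F [-0.4 -0.   1.2] w 0.0855
shift(now axes) [-19.3   1.4 129.4] shift(goal axes) [-19.1   0.7 129.5] turn [-0.03 -0.01  0.02]
t 11.88 pos [ 0.5061 -0.0677  0.273 ] q [ 0.43 -0.09 -0.34  2.14 -0.1   0.64  1.72] F [-0.4 -0.   1.2] w 0.0855
shift(now axes) [-33.5   1.7 200.8] shift(goal axes) [-33.2   0.7 200.9] turn [-0.03 -0.01  0.02]
```

```bash
python3 -m creep '[[0,[-5,0,33],[0,0,0]],[0,[-5,0,33],[0,0,0]],[0,[-5,1,33],[0,0,0]],[0,[-4,0,31],[0,0,0]],[0,[0,0,0],[0,0,0]]]' ; python3 -c "
from h import *
plan([.624,-.067,.107],26,1)
cv2.imwrite('pics/w3.png',optics.get_image('wrist')['frame'])"
```

```text
t: 12.5
ee_pos: [0.5828, -0.067, 0.1636]
ee_rot: [-0.002, 2.691, -0.004]
force: [-0.7, 0.4, -0.1]
grip_width: 0.0852
grasp_force: 0.0
t 12.5 pos [ 0.5828 -0.067   0.1636] q [ 0.37  0.2  -0.35  2.12  0.14  0.39  1.5 ] F [-0.7  0.4 -0.1] w 0.0852
shift(now axes) [-12.4   0.1  68.9] shift(goal axes) [-12.2  -0.   69. ] turn [-0.01 -0.02  0.01]
```

View pics/w3.png

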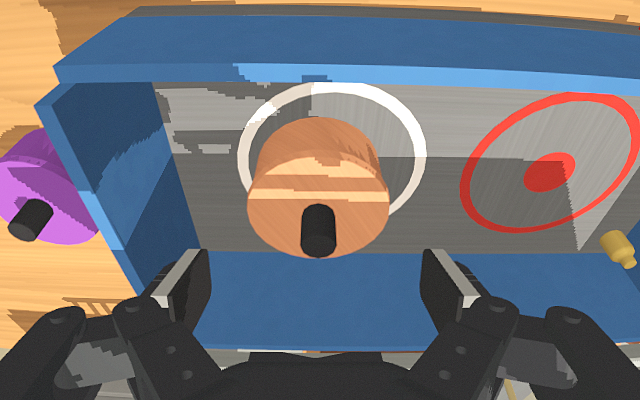

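The pot's knob is at about (318,230), centred between the jaws. The red spot is at (549,172) and the punch at (618,250), and the way in is clear.

```bash
python3 -c "
from h import *
W=optics.get_image('wrist')
print('knob',onz(W,(318,230),.095),'top',onz(W,(318,246),.106),'heat',onz(W,(549,172),.03),'rest ring',onz(W,(332,148),.03))
"; python3 -m creep '[[0,[-4,0,23],[0,0,0]],[0,[-4,0,23],[0,0,0]],[0,[-4,0,22],[0,0,0]],[0,[0,0,0],[0,0,0]]]'; python3 -c "
from h import *
plan([.624,-.067,.107],26,1)"
```

```text
knob [ 0.62885604 -0.06555694] top [ 0.63075773 -0.0655677 ] heat [0.63400864 0.11518871] rest ring [ 0.61341919 -0.05547141]
t: 13.1
ee_pos: [0.6226, -0.0684, 0.1095]
ee_rot: [0.0, 2.688, -0.006]
force: [-0.5, 0.4, -0.1]
grip_width: 0.0852
grasp_force: 0.0
t 13.1 pos [ 0.6226 -0.0684  0.1095] q [ 0.28  0.34 -0.26  2.08  0.26  0.29  1.39] F [-0.5  0.4 -0.1] w 0.0852
shift(now axes) [-0.2  1.4  2.9] shift(goal axes) [-0.2  1.4  2.9] turn [-0.03  0.    0.  ]
```

Now I'll nudge in and close at 30 N.

```bash
python3 -m creep '[[0,[0,2,3],[0,0,0]],[0.5,[0,0,0],[0,0,0]],[0.7,[0,0,0],[0,0,0]],[1,[0,0,0],[0,0,0]],[1,[0,0,0],[0,0,0]]]' 30;  python3 -m creep '[[1,[0,0,0],[0,0,0]],[1,[0,0,0],[0,0,0]],[1,[0,0,0],[0,0,0]]]'; python3 -c "
from h import *
plan([.628,.113,.107],26,1)"
```

```text
t: 13.72
ee_pos: [0.6235, -0.0661, 0.1065]
ee_rot: [-0.0, 2.687, -0.006]
force: [-0.6, 0.9, 0.8]
grip_width: 0.0209
grasp_force: 32.6
t: 14.1
ee_pos: [0.6235, -0.0661, 0.1065]
ee_rot: [0.0, 2.687, -0.006]
force: [-1.0, 2.2, 3.2]
grip_width: 0.0206
grasp_force: 32.7
t 14.1 pos [ 0.6235 -0.0661  0.1065] q [ 0.26  0.35 -0.26  2.08  0.26  0.28  1.38] F [-1.   2.2  3.2] w 0.0206
shift(now axes) [ -4.4 179.1   0.7] shift(goal axes) [ -4.3 179.1   1.5] turn [-0.02  0.    0.01]
```

```bash
python3 -m creep '[[1,[0,6,0],[0,0,0]],[1,[0,12,0],[0,0,0]],[1,[-1,12,0],[0,0,0]],[1,[0,12,0],[0,0,0]],[1,[0,12,0],[0,0,0]]]'; python3 -c "
from h import *
plan([.626,.114,.1065],26,1)"
```

```text
t: 14.72
ee_pos: [0.6242, -0.0161, 0.1065]
ee_rot: [0.007, 2.689, -0.011]
force: [0.2, -5.5, 1.5]
grip_width: 0.0208
grasp_force: 32.6
t 14.72 pos [ 0.6242 -0.0161  0.1065] q [ 0.08  0.34 -0.16  2.09  0.33  0.28  1.21] F [ 0.2 -5.5  1.5] w 0.0208
shift(now axes) [ -1.2 130.1  -0.5] shift(goal axes) [ -1.6 130.1   0.7] turn [-0.05 -0.   -0.02]
```

```bash
python3 -m creep '[[1,[0,12,0],[0,0,0]],[1,[0,13,0],[0,0,0]],[1,[-1,13,0],[0,0,0]],[1,[0,13,0],[0,0,0]],[1,[0,13,0],[0,0,0]]]';python3 -m creep '[[1,[0,13,0],[0,0,0]],[1,[-1,13,0],[0,0,0]],[1,[0,13,0],[0,0,0]],[1,[0,13,0],[0,0,0]],[1,[0,10,0],[0,0,0]]]'; python3 -m creep '[[1,[0,0,0],[0,0,0]]]'; python3 -c "
from h import *
plan([.626,.114,.1065],26,1)"
```

```text
t: 15.35
ee_pos: [0.6253, 0.0477, 0.1065]
ee_rot: [0.007, 2.689, -0.012]
force: [0.0, -6.7, 3.6]
grip_width: 0.0203
grasp_force: 32.7
t: 15.98
ee_pos: [0.6261, 0.1132, 0.1065]
ee_rot: [0.002, 2.689, -0.008]
force: [0.0, -4.4, 1.1]
grip_width: 0.0207
grasp_force: 32.6
t: 16.1
ee_pos: [0.626, 0.1158, 0.1065]
ee_rot: [-0.003, 2.688, -0.004]
force: [1.1, 0.2, -1.7]
grip_width: 0.0207
grasp_force: 32.4
t 16.1 pos [0.626  0.1158 0.1065] q [-0.31  0.36 -0.01  2.06  0.46  0.33  0.85] F [ 1.1  0.2 -1.7] w 0.0207
shift(now axes) [ 0.  -1.8 -0. ] shift(goal axes) [ 0.  -1.8 -0. ] turn [-0.01 -0.    0.02]
```

```bash
python3 -m creep '[[0.5,[0,0,0],[0,0,0]],[0,[0,0,0],[0,0,0]],[0,[0,0,0],[0,0,0]],[0,[0,0,0],[0,0,0]],[0,[0,0,0],[0,0,0]]]';python3 -m creep '[[0,[0,0,-10],[0,0,0]],[0,[3,0,-25],[0,0,0]],[0,[5,0,-35],[0,0,0]],[0,[6,0,-40],[0,0,0]],[0,[6,0,-40],[0,0,0]]]'; python3 -c "
from h import *
plan([.5,.03,.3],0,1,-90)
cv2.imwrite('pics/w4.png',np.vstack([optics.get_image('wrist')['frame'][:300],cv2.resize(optics.get_image('side')['frame'][120:245,220:420],(640,300))[:,:]]))"
```

```text
t: 16.73
ee_pos: [0.6264, 0.1133, 0.1068]
ee_rot: [0.001, 2.688, -0.006]
force: [0.3, 0.6, 0.1]
grip_width: 0.085
grasp_force: 0.0
t: 17.35
ee_pos: [0.5416, 0.114, 0.2344]
ee_rot: [0.001, 2.687, -0.006]
force: [0.1, 0.4, 0.1]
grip_width: 0.0857
grasp_force: 0.0
t 17.35 pos [0.5416 0.114  0.2344] q [-0.28  0.04 -0.1   2.11  0.31  0.59  0.96] F [0.1 0.4 0.1] w 0.0857
shift(now axes) [  8.6 -84.4 -76.8] shift(goal axes) [-84.  -41.6 -65.6] turn [2.02 2.06 8.83]
```

View pics/w4.png

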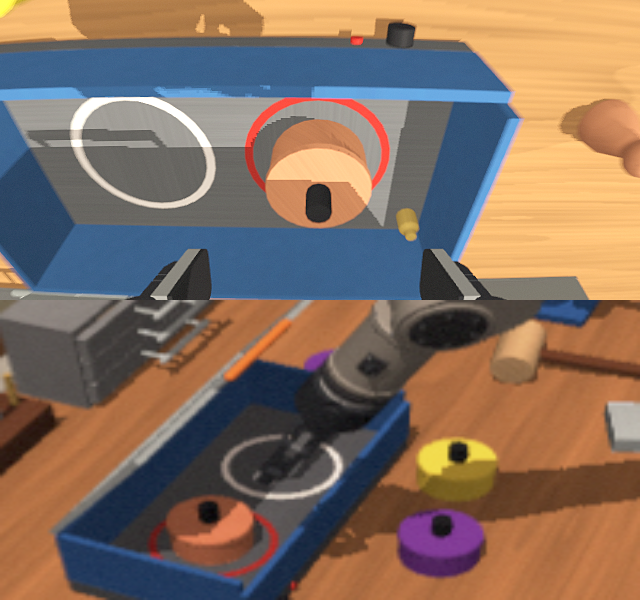

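The pot stands inside the red ring: knob at (318,200) in the wrist view, with the ring around the foot in both views. The punch at (406,224) is untouched. Next I retreat, go vertical and yaw 90° for the bar.

```bash
python3 -m creep '[[0,[5,-15,-35],[0,0.65,0]],[0,[5,-15,-35],[0,0.65,0]],[0,[0,-15,-35],[0,0.65,0]],[0,[0,-15,-20],[0,0.65,0]],[0.6,[0,-10,-20],[0,0,0]]]' >/dev/null;python3 -m creep '[[0.6,[0,0,0],[0,0,0.9]],[0.6,[0,0,0],[0,0,0.9]],[0.6,[0,0,0],[0,0,0.9]],[0.6,[0,0,0],[0,0,0.9]],[0.6,[0,0,0],[0,0,0.9]]]' >/dev/null;python3 -m creep '[[0.6,[0,0,0],[0,0,0.9]],[0.6,[0,0,0],[0,0,0.9]],[0.6,[0,0,0],[0,0,0.9]],[0.6,[0,0,0],[0,0,0.9]],[0.6,[0,0,0],[0,0,0.9]]]'; python3 -c "
from h import *
plan([.609,.03,.40],0,1,-90)
cv2.imwrite('pics/x.png',0*optics.get_image('side')['frame'])
W=optics.get_image('wrist');"
```

```text
t: 19.32
ee_pos: [0.4961, 0.0446, 0.3671]
ee_rot: [2.227, 2.212, -0.006]
force: [-0.4, 0.6, 0.5]
grip_width: 0.0342
grasp_force: 0.0
t 19.32 pos [0.4961 0.0446 0.3671] q [-0.21  0.06  0.04  1.72  0.    1.37 -0.18] F [-0.4  0.6  0.5] w 0.0342
shift(now axes) [-13.9 112.9 -32.9] shift(goal axes) [-14.6 112.9 -32.9] turn [-0.    0.03 -0.04]
```

```bash
python3 -m creep '[[0.6,[-5,0,-40],[0,0,0]],[0.6,[-5,40,0],[0,0,0]],[0.6,[-4,40,0],[0,0,0]],[0.6,[0,33,0],[0,0,0]],[0.6,[0,0,0],[0,0,0]]]';  python3 -c "
from h import *
plan([.609,.03,.332],0,1,-90)
f=lambda n:cv2.resize(optics.get_image(n)['frame'],None,fx=3,fy=3,interpolation=cv2.INTER_CUBIC)
a=f('side')[330:730,660:1160];b=f('wrist')[600:1200,400:1500]
cv2.imwrite('pics/g1.png',np.hstack([a,cv2.resize(b,(300,400))]))"
```

```text
t: 20.05
ee_pos: [0.6105, 0.0306, 0.4059]
ee_rot: [2.22, 2.22, -0.008]
force: [-1.3, -0.7, 0.5]
grip_width: 0.0343
grasp_force: 0.0
t 20.05 pos [0.6105 0.0306 0.4059] q [-0.18  0.26  0.07  1.39 -0.01  1.49 -0.11] F [-1.3 -0.7  0.5] w 0.0343
shift(now axes) [-0.2 -1.4 73.9] shift(goal axes) [-0.6 -1.5 73.9] turn [-0.01  0.03  0.  ]
```

View pics/g1.png

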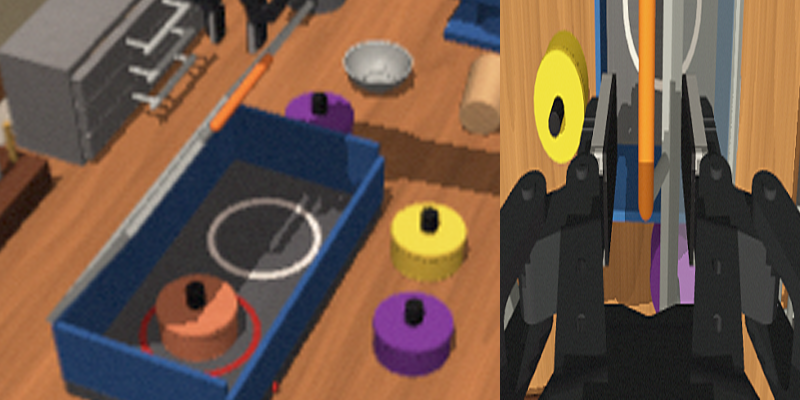

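The bar lies centred between the jaws: wrist crop shows it at column 647, between fingers at 605 and 695. I'll descend and cage it.

```bash
python3 -m creep '[[0.6,[0,-1,25],[0,0,0]],[0.6,[0,0,25],[0,0,0]],[0.6,[0,0,20],[0,0,0]],[0.7,[0,0,3],[0,0,0]],[0.74,[0,0,0],[0,0,0]]]' 20; python3 -m creep '[[0.76,[0,0,0],[0,0,0]],[0.76,[0,0,0],[0,0,0]]]';  python3 -c "
from h import *
plan([.609,.03,.332],0,1,-90)"
```

```text
t: 20.78
ee_pos: [0.6079, 0.0305, 0.3357]
ee_rot: [2.22, 2.218, -0.003]
force: [0.4, -0.3, 0.2]
grip_width: 0.0227
grasp_force: 0.0
t: 21.02
ee_pos: [0.6084, 0.0304, 0.3357]
ee_rot: [2.22, 2.217, -0.003]
force: [1.1, -0.4, 0.0]
grip_width: 0.0205
grasp_force: 0.0
t 21.02 pos [0.6084 0.0304 0.3357] q [-0.18  0.28  0.07  1.52 -0.01  1.34 -0.11] F [ 1.1 -0.4  0. ] w 0.0205
shift(now axes) [-0.4  0.6  3.7] shift(goal axes) [-0.4  0.6  3.7] turn [ 0.01  0.02 -0.01]
```

```bash
python3 -m creep '[[0.76,[0,0,4],[0,0,0]],[0.76,[0,-7,2],[0,0,0]],[0.76,[0,-7,3],[0,0,0]],[0.76,[0,-7,3],[0,0,0]],[0.76,[0,-6,3],[0,0,0]]]';  python3 -c "
from h import *
plan([.581,.03,.322],0,1,-90)
T=optics.get_image('top');S=optics.get_image('side')
from numpy import pi
def bar(d):
    h=cv2.cvtColor(d['frame'],cv2.COLOR_BGR2HSV);m=cv2.inRange(h,(8,200,150),(14,255,255));n,l,s,c=cv2.connectedComponentsWithStats(m)
    return [(tuple(s[i]),c[i].round(1)) for i in range(1,n) if s[i][4]>15]
print(bar(T));print(bar(S))"
```

```text
t: 21.65
ee_pos: [0.5809, 0.0304, 0.3195]
ee_rot: [2.221, 2.217, -0.004]
force: [3.9, -0.2, -2.3]
grip_width: 0.0207
grasp_force: 2.0
t 21.65 pos [0.5809 0.0304 0.3195] q [-0.18  0.23  0.06  1.61 -0.01  1.29 -0.12] F [ 3.9 -0.2 -2.3] w 0.0207
shift(now axes) [-0.4  0.1 -2.4] shift(goal axes) [-0.4  0.1 -2.5] turn [ 0.    0.02 -0.01]
[((np.int32(207), np.int32(100), np.int32(9), np.int32(6), np.int32(16)), array([211.6, 102.2])), ((np.int32(210), np.int32(111), np.int32(9), np.int32(5), np.int32(22)), array([213.4, 113. ])), ((np.int32(202), np.int32(129), np.int32(8), np.int32(12), np.int32(26)), array([204.8, 134. ])), ((np.int32(283), np.int32(151), np.int32(10), np.int32(5), np.int32(41)), array([287.6, 153.3])), ((np.int32(201), np.int32(192), np.int32(5), np.int32(9), np.int32(16)), array([202.6, 195.2])), ((np.int32(194), np.int32(214), np.int32(12), np.int32(5), np.int32(21)), array([200.2, 216.2])), ((np.int32(220), np.int32(224), np.int32(9), np.int32(7), np.int32(16)), array([223.3, 227.3])), ((np.int32(225), np.int32(244), np.int32(7), np.int32(13), np.int32(28)), array([2
[... 4128 characters left out ...]
, 379.2])), ((np.int32(415), np.int32(377), np.int32(24), np.int32(23), np.int32(143)), array([425.6, 390.6])), ((np.int32(240), np.int32(386), np.int32(9), np.int32(14), np.int32(47)), array([243.2, 392.6])), ((np.int32(122), np.int32(389), np.int32(5), np.int32(8), np.int32(16)), array([123.9, 392.1])), ((np.int32(259), np.int32(388), np.int32(11), np.int32(6), np.int32(21)), array([264.5, 389.9])), ((np.int32(256), np.int32(393), np.int32(15), np.int32(7), np.int32(33)), array([263.5, 396.8])), ((np.int32(416), np.int32(393), np.int32(5), np.int32(7), np.int32(18)), array([417.8, 395.9])), ((np.int32(202), np.int32(396), np.int32(12), np.int32(4), np.int32(18)), array([208.1, 398.3]))]
[]
```

```bash
python3 -m creep '[[0.76,[0,-7.5,5],[0,0,0]],[0.76,[0,-7,6],[0,0,0]],[0.76,[0,-7,6.5],[0,0,0]],[0.76,[0,-7,7],[0,0,0]],[0.76,[0,-6.5,7],[0,0,0]]]';  python3 -m creep '[[0.76,[0,-6,7],[0,0,0]],[0.76,[0,-6,7.5],[0,0,0]],[0.76,[0,-5.5,7.5],[0,0,0]],[0.76,[0,-5.5,8],[0,0,0]],[0.76,[0,-5,8],[0,0,0]]]';  python3 -c "
from h import *
plan([.522,.03,.245],0,1,-90)
f=lambda n:optics.get_image(n)['frame']
a=f('side')[100:270,200:400];b=f('wrist')[100:400,130:510]
cv2.imwrite('pics/g2.png',np.hstack([cv2.resize(a,(450,382)),cv2.resize(b,(340,382))]))"
```

```text
t: 22.38
ee_pos: [0.5469, 0.0308, 0.2877]
ee_rot: [2.219, 2.217, -0.0]
force: [8.1, 1.2, -5.3]
grip_width: 0.0202
grasp_force: 4.1
t: 23.0
ee_pos: [0.5212, 0.0312, 0.2508]
ee_rot: [2.217, 2.214, 0.007]
force: [11.6, 2.9, -5.6]
grip_width: 0.0209
grasp_force: 5.9
t 23.0 pos [0.5212 0.0312 0.2508] q [-0.19  0.17  0.05  1.85 -0.01  1.12 -0.14] F [11.6  2.9 -5.6] w 0.0209
shift(now axes) [-1.2  0.8  5.8] shift(goal axes) [-1.2  0.8  5.8] turn [ 0.05  0.02 -0.01]
```

View pics/g2.png

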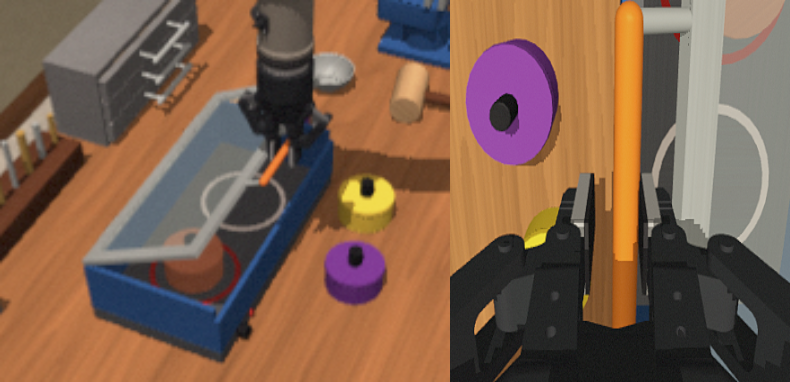

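The lid is about half down, with the bar hooked against the back finger (wrist crop column 627). I'll unhook, rise, shut the fingers and press from above.

```bash
python3 -m creep '[[0.76,[0,4,0],[0,0,0]],[0.7,[0,0,-20],[0,0,0]],[0.76,[0,0,-25],[0,0,0]],[1,[0,0,0],[0,0,0]],[1,[0,0,0],[0,0,0]]]';  python3 -m creep '[[1,[0,0,0],[0,0,0]],[1,[0,-1,5],[0,0,0]],[1,[0,-1,5],[0,0,0]],[1,[0,-1,5],[0,0,0]],[1,[0,0,0],[0,0,0]]]'; python3 -m creep '[[1,[0,0,3],[0,0,0]],[1,[0,0,3],[0,0,0]],[1,[0,0,3],[0,0,0]],[1,[0,0,0],[0,0,0]]]'; python3 -c "
from h import *
plan([.522,.03,.267],0,1,-90)"
```

```text
t: 23.72
ee_pos: [0.5209, 0.0302, 0.2943]
ee_rot: [2.222, 2.219, -0.008]
force: [-0.5, -0.1, -0.6]
grip_width: 0.0001
grasp_force: 0.0
t: 24.35
ee_pos: [0.5186, 0.0303, 0.2796]
ee_rot: [2.222, 2.218, -0.007]
force: [0.2, -0.0, 0.0]
grip_width: -0.0001
grasp_force: 0.0
t: 24.85
ee_pos: [0.5189, 0.0302, 0.2709]
ee_rot: [2.221, 2.218, -0.006]
force: [0.3, -0.2, 0.2]
grip_width: -0.0001
grasp_force: 0.0
t 24.85 pos [0.5189 0.0302 0.2709] q [-0.19  0.15  0.05  1.82 -0.    1.17 -0.14] F [ 0.3 -0.2  0.2] w -0.0001
shift(now axes) [-0.2  3.1  3.9] shift(goal axes) [-0.2  3.1  3.9] turn [-0.    0.03 -0.01]
```

```bash
python3 -m creep '[[1,[0,0,4],[0,0,0]],[1,[0,-1,5],[0,0,0]],[1,[0,-2,6],[0,0,0]],[1,[0,-3,6],[0,0,0]],[1,[0,-3,6],[0,0,0]]]';  python3 -m creep '[[1,[0,-3,6],[0,0,0]],[1,[0,-2,6],[0,0,0]],[1,[0,-2,6],[0,0,0]],[1,[0,-2,6],[0,0,0]],[1,[0,-2,6],[0,0,0]]]'
```

```text
t: 25.48
ee_pos: [0.51, 0.0303, 0.2438]
ee_rot: [2.221, 2.218, -0.004]
force: [-0.1, -0.3, 1.6]
grip_width: 0.0003
grasp_force: 0.6
t: 26.1
ee_pos: [0.499, 0.03, 0.2138]
ee_rot: [2.221, 2.217, -0.005]
force: [0.5, 0.9, 0.7]
grip_width: 0.0
grasp_force: 0.6
```

```bash
python3 -m creep '[[1,[0,-1,6],[0,0,0]],[1,[0,-1,6],[0,0,0]],[1,[0,-1,6],[0,0,0]],[1,[0,-1,6],[0,0,0]],[1,[0,-1,6],[0,0,0]]]';  python3 -m creep '[[1,[0,0,5],[0,0,0]],[1,[0,0,4],[0,0,0]],[1,[0,0,4],[0,0,0]],[1,[0,0,3],[0,0,0]],[1,[0,0,3],[0,0,0]]]'; python3 -m creep '[[1,[0,0,2],[0,0,0]],[1,[0,0,2],[0,0,0]],[1,[0,0,0],[0,0,0]]]'
```

```text
t: 26.72
ee_pos: [0.494, 0.0299, 0.1838]
ee_rot: [2.221, 2.217, -0.005]
force: [-0.3, 0.5, 1.7]
grip_width: 0.0004
grasp_force: 0.5
t: 27.35
ee_pos: [0.4942, 0.0299, 0.1651]
ee_rot: [2.221, 2.217, -0.005]
force: [-1.3, -0.1, 1.3]
grip_width: -0.0002
grasp_force: 0.5
t: 27.72
ee_pos: [0.4942, 0.0298, 0.1611]
ee_rot: [2.221, 2.217, -0.005]
force: [-0.8, 0.9, 0.2]
grip_width: 0.0
grasp_force: 0.0
```

```bash
python3 -m creep '[[1,[0,0,1.5],[0,0,0]],[1,[0,0,1.5],[0,0,0]],[1,[0,0,0],[0,0,0]]]';  python3 -m creep '[[1,[0,0,1.5],[0,0,0]],[1,[0,0,1.5],[0,0,0]],[1,[0,0,0],[0,0,0]]]';python3 -m creep '[[1,[0,0,1],[0,0,0]],[1,[0,0,1],[0,0,0]],[1,[0,0,0],[0,0,0]]]'
```

```text
t: 28.1
ee_pos: [0.4942, 0.0298, 0.1582]
ee_rot: [2.221, 2.217, -0.005]
force: [0.4, 0.8, 0.6]
grip_width: 0.0001
grasp_force: 0.0
t: 28.48
ee_pos: [0.4941, 0.0298, 0.1551]
ee_rot: [2.221, 2.217, -0.005]
force: [0.2, -0.6, -0.4]
grip_width: 0.0002
grasp_force: 0.0
t: 28.85
ee_pos: [0.4941, 0.0298, 0.1532]
ee_rot: [2.221, 2.217, -0.005]
force: [-0.4, -0.7, -0.1]
grip_width: 0.0002
grasp_force: 0.0
```

```bash
python3 -m creep '[[1,[0,0,1],[0,0,0]],[1,[0,0,1],[0,0,0]]]';python3 -m creep '[[1,[0,0,1],[0,0,0]],[1,[0,0,1],[0,0,0]]]'; python3 -c "
from h import *
plan([.522,.03,.267],0,1,-90)
f=lambda n:optics.get_image(n)['frame']
a=f('side')[100:270,200:400];b=f('wrist')[100:400,130:510]
cv2.imwrite('pics/g3.png',np.hstack([cv2.resize(a,(450,382)),cv2.resize(b,(340,382))]))"
```

```text
t: 29.1
ee_pos: [0.4943, 0.0298, 0.1522]
ee_rot: [2.221, 2.217, -0.005]
force: [-3.1, -0.1, 11.7]
grip_width: 0.0003
grasp_force: 6.0
t: 29.35
ee_pos: [0.4944, 0.0298, 0.152]
ee_rot: [2.222, 2.217, -0.004]
force: [-7.9, 0.3, 24.6]
grip_width: -0.0001
grasp_force: 12.4
t 29.35 pos [0.4944 0.0298 0.152 ] q [-0.19  0.23  0.05  2.01 -0.01  0.9  -0.14] F [-7.9  0.3 24.6] w -0.0001
shift(now axes) [  -0.2   27.6 -115. ] shift(goal axes) [   0.2   27.6 -115. ] turn [ 0.    0.02 -0.01]
```

View pics/g3.png

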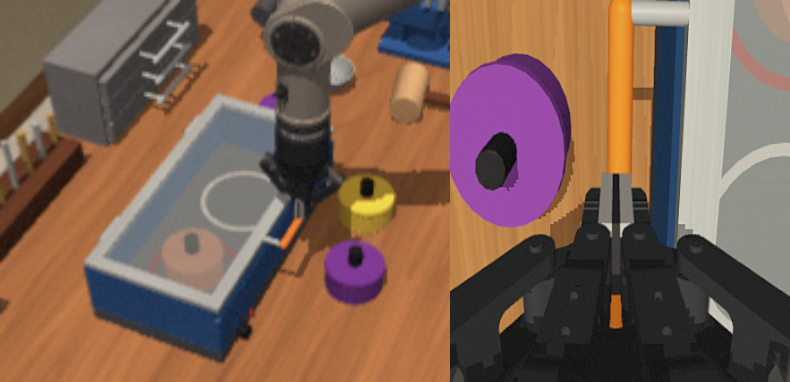

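The lid lies flat on the walls, and the force rose firmly at TCP z 0.152, which matches the bar at 125 mm. The pot is visible inside the ring through the pane. I'll retreat straight up and confirm.

```bash
python3 -m creep '[[1,[0,0,-5],[0,0,0]],[1,[0,0,-20],[0,0,0]],[1,[0,0,-40],[0,0,0]],[1,[0,0,-50],[0,0,0]],[1,[0,0,-50],[0,0,0]]]';python3 -m creep '[[1,[0,-20,-20],[0,0,0]],[1,[0,0,0],[0,0,0]],[1,[0,0,0],[0,0,0]],[1,[0,0,0],[0,0,0]]]'; python3 -c "
from h import *
T=optics.get_image('top');S=optics.get_image('side')
print('bar closed expected px side',proj(S,[.492,.03,.125]))
a=S['frame'][100:270,200:400]
cv2.imwrite('pics/g4.png',np.hstack([cv2.resize(a,(450,382)),cv2.resize(T['frame'][100:240,200:420],(340,382))]))"
```

```text
t: 30.08
ee_pos: [0.4938, 0.0304, 0.3154]
ee_rot: [2.221, 2.218, -0.005]
force: [0.3, 0.5, 0.1]
grip_width: -0.0001
grasp_force: 0.0
t: 30.58
ee_pos: [0.4739, 0.0305, 0.3328]
ee_rot: [2.222, 2.218, -0.008]
force: [-0.1, 0.2, 0.6]
grip_width: -0.0001
grasp_force: 0.0
bar closed expected px side [333.38440013 195.78215101]
```

View pics/g4.png

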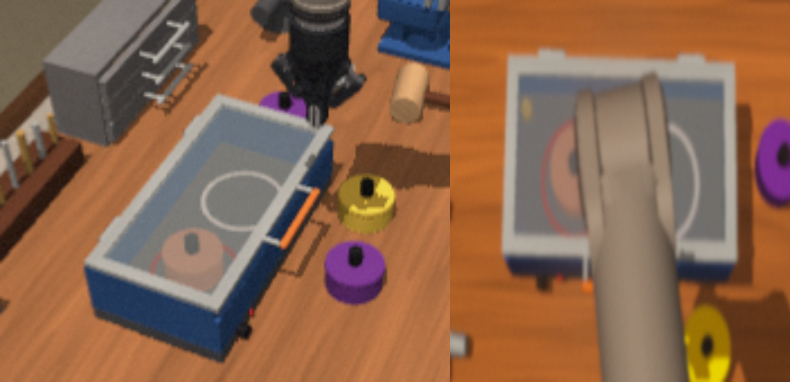

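The bar is at side pixel (333,197), against (333,196) expected when closed. The pot is in the red ring and the robot is clear of everything.

```bash
python3 -c "
from rig import env
print(env.sign_off())"
```

```text
the job is handed in; nothing more can be done
None
```

The copper pot stands inside the red heating ring, slid there by its knob without lifting, and the guard lid was lowered gently until fully closed; the job was handed in at about 31 s with the robot touching nothing.

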